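# Load the power-supply module into the test bay and latch its gate

## Task

Lift the narrower of the two power-supply modules into the open-topped test bay, setting it down gently and upright between the two ribs on the bay's floor, and let go of it. Then push the bay's gate shut until its sprung latch snaps in behind the strike and the gate stays shut by itself; push by feel, since the thin gate bends if pressed with more than 25 N. Leave everything else on the bench where it is.

Things in the scene. Friction and masses are not known exactly. Their poses are not given: they have to be found in the camera images.
- module: Power-supply module to load: upright aluminium box with black ventilation slots, 100 mm long (its x), 44 mm wide (its y), 80 mm high, about 0.4 kg. Origin at the centre of its underside, z up. Stands on the bench; the module near it (spare) is wider and taller. Grip it across its width near the top. Either end may face the gate.
- bay: Test bay fixed on the bench: open-topped aluminium guard, base plate 175 mm (x) by 262 mm (y), 10 mm thick, back wall at +x, side walls at +-y, wall tops 90 mm above the bench; inside 162 mm deep, 212 mm wide. Origin on the bench under the middle of the walled space. Its -x side is closed by the gate.
- seat (a point): Middle of the module's place on the bay's floor, 10 mm above the bench, axes parallel to the bay's. Each side of it a rib runs along the bay's x: 12 mm high, 130 mm long, gap between them 52 mm. The module stands in this gap, length along x, all of it behind the gate: up to 25 mm either way in x fits. 58 mm or more is free beside each rib for a finger.
- gate (a joint): Gate angle in rad (starts open, 0.5 to 0.85): about 0 is shut, grows as it opens to the bay's -x side (counter-clockwise from above). It stays where left and turns easily (under 1 N at the push plate) down to 0.115 rad; below that a sprung buffer (2 to 6 N) pushes it back open, so let go unlatched it springs back to 0.11 or more. It latches somewhere between -0.04 and 0.055 by the strike.
- latch (a point): On the gate's free edge, 207 mm from the hinge, 51 mm above the bench: a steel tongue, sprung sideways along the gate, sloped on its inner face. It must ride over the strike, an upright 5 mm roller set anywhere within 9 mm either way: 12 to 19 N at the push plate, then the force drops suddenly as the tongue snaps in behind the roller. About 2 mm farther a hard rubber-faced stop ends the travel.
- gate_hinge (a point): On the gate's hinge axis (vertical), 54 mm above the bench. At gate angle 0 the gate runs from here along the bay's +y; 8 mm thick (4 mm either side of the axis), 200 mm long, its lower edge 14 mm and upper edge 94 mm above the bench, nothing above it.
- gate_push (a point): Centre of the flat steel push plate on the gate's outer face, 160 mm from the hinge axis, 70 mm above the bench; turns with the gate, its -x axis points out of the face. The plate is 60 mm long and 40 mm high.
- spare: Bystander: wider, taller module, 100 x 60 x 98 mm, origin under its centre.
- heatsink: Bystander: finned aluminium heat sink 60 x 50 x 30 mm, origin under its centre.
- spool: Bystander: grey spool, 54 mm across, 46 mm high, origin under its centre.
- driver: Bystander: screwdriver with black handle lying on the bench.
- jar: Bystander: clear jar, 52 mm across, 70 mm high, origin under its centre.
- mug: Bystander: white mug, 76 mm across, 90 mm high, origin under its centre.
- meter: Bystander: black hand-held meter lying flat, 150 x 75 x 36 mm, origin under its centre.
Things that resemble listed ones, but are neither listed nor needed, are in the scene too. What is shaped like the module but orange or yellow is not meant.

How it is judged:
By the outcome, as a careful person would: the job done as asked, in the order asked, and still so for the second after the job is handed in, with the robot touching nothing.
It also fails if it takes over 72 s, if anything falls off the work surface, if the arm or the gripper's body presses on something with over 40 N, if the wrist force passes 120 N, or if a joint passes its speed limit or range.

## Robot

A 6-joint arm with a two-finger parallel gripper is mounted at the origin on the work surface. World frame = base frame: x ahead of the robot, y to its left, z up, the work surface at z = 0. Lengths are in m, angles in rad, forces in N, time in s.
With the tool pointing down it reaches from about 0.3 to 0.825 m from the base axis. Payload 5.4 kg.
Tool frame: the origin (TCP) lies at the very end of the fingers, on their centre line; the grasp point (between the pads) lies 19 mm behind it; z points along the fingers, y is the direction in which the jaws open and shut (so a half turn about z gives the same grasp; the last joint's range is limited). The gripper opens to 92 mm and grips with 3 to 60 N. Pads are 20 mm wide; open, the fingers measure 128 mm over their backs; the gripper's body (75 mm by 189 mm) begins 69 mm behind the grasp point.
Start: joints at [1.134, 0.158, 1.597, -0, 1.386, -0.21], TCP at [0.129, 0.56, 0.215] pointing down, gripper open.
Joint ranges: [-2.91, 2.91], [-0.94, 2.29], [0.18, 2.7], [-1.29, 4.43], [0.17, 2.64], [-3, 3]. Speed limits (rad/s): [2.57, 2.57, 3.14, 3.14, 3.14, 3.14].

## Interface

Orientations are given as [roll, pitch, yaw] about the fixed x, y, z axes, in that order (R = Rz(yaw) Ry(pitch) Rx(roll)).
In Python, from bench import robot gives the robot as it stands.
- The arm moves only by the tool drive_tool, never from a script. Its argument "rows" is a list of rows, each an object of numbers: "dx", "dy", "dz": the shift along the tool's x, y, z in cm; "wx", "wy", "wz": the turn, a rotation vector about the tool's x, y, z in rad; "hand": the opening, from 0 (shut) to 1 (fully open). A call has 1 to 12 rows; each row is the pose to reach, as a shift and turn from the pose commanded when the call began, along the tool's axes at that moment; what a row does not reach only later rows make up. A row lasts 1/10 s, in which the tool goes at most 50 mm and 8.59 degrees, less where a joint would pass 70% of its speed; a pose out of reach is approached as far as the arm can. A call with a gripper value outside its range is refused whole. The fingers move at their own pace and stop on an object; "newtons" is the grip in N (left out, the last holds). Time passes only in rows, so rows that repeat a pose let the fingers close. It gives the time, the measured TCP pose, the force and the opening at its end, in the units of the state.
- robot.state(): the state, without advancing time (a new reading comes with each control period).
- robot.get_image(name): name is "scene" or "top"; returns a dict with "pixels" (384x512x3 uint8, red, green, blue), "z_map" (384x512 float32, m along the optical axis (not along the pixel's ray), 0 where there is no reading), "camera_matrix" (3x3 intrinsics, pixels), "R" (3x3) and "t" (3): a world point X has camera coordinates R X + t. Camera axes: x right, y down, z forward; pixel columns grow to the right and rows downward; lengths in m; the calibration is good to about 2 mm. A picture is of the moment at which its call begins.
- robot.close_job(): hands the job in, once; it reports no verdict.
The state is a dict: "clock": time; "joint_pos": joint angles; "joint_velocities": joint speeds; "joint_efforts": joint torques, N m; "eef_pos": TCP position; "eef_rot": TCP orientation; "ft_force": force on the tool from outside, world axes, zero at the start; "ft_torque": the same for the moment, N m; "opening": finger opening in m.
Only numpy, scipy, OpenCV 4.12 (cv2) and the standard library are available. Lean on these libraries where they do the work, as an engineer would, in place of code of your own. Each camera call takes 0.05 s, during which the arm holds its last target.

## Working session

There is one attempt and no reset: what is moved stays moved. The work goes in short steps, Python scripts to look and compute and a tool call to move; the robot and the scene stay as the last step left them, time stands still between calls to the robot, and variables do not carry over. Pictures are saved under pics/ and viewed, and the job is handed in when it is done.

Besides the shell and the picture viewer there is one more tool, called after "Emit:" as name([rows], argument=value, ...), one row to a line, values as JSON. drive_tool: Moves the arm, as the interface text tells. Its arguments: {"type":"object","properties":{"rows":{"type":"array"},"newtons":{"type":"number"}},"required":["rows"]}

```bash
mkdir -p pics; ls; cat > h.py <<'E'
import numpy as np, cv2
from bench import robot
def save(n,im): cv2.imwrite('pics/'+n,cv2.cvtColor(im,cv2.COLOR_RGB2BGR))
def pts(d):
    K=d['camera_matrix'];R=d['R'];t=d['t'];z=d['z_map']
    v,u=np.mgrid[:z.shape[0],:z.shape[1]]
    c=np.stack([(u-K[0,2])/K[0,0]*z,(v-K[1,2])/K[1,1]*z,z],-1)
    P=(c-t)@R
    P[z==0]=np.nan
    return P
E
python3 - <<'E'
from h import *
import pickle
for n in('scene','top'):
    d=robot.get_image(n);save(n+'0.png',d['pixels']);pickle.dump(d,open(n+'.pkl','wb'))
    print(n,d['camera_matrix'].tolist(),d['R'].tolist(),d['t'])
print(robot.state())
E
```

```text
pics
scene [[473.02692695695475, 0.0, 256.51494409761], [0.0, 473.02692695695475, 189.24849694013616], [0.0, 0.0, 1.0]] [[-0.5809811127051178, 0.8139064025088073, 0.004161085807210625], [0.5918590406098309, 0.4259780857480049, -0.6842846969725952], [-0.5587162273715828, -0.39509370840047164, -0.7292030847809333]] [ 0.28266149 -0.23147772  1.65080608]
top [[388.99721281965213, 0.0, 251.17146285028338], [0.0, 388.99721281965213, 188.05988567489973], [0.0, 0.0, 1.0]] [[-0.025421927588452128, -0.9993029449779767, 0.027337698440626834], [-0.9855814055655524, 0.020478064064920493, -0.16795815519224824], [0.16728125597662707, -0.031213347313227544, -0.9854149929590003]] [-0.03795538  0.47414168  1.1633952 ]
{'clock': 0.1, 'joint_pos': array([ 1.13393131e+00,  1.58978943e-01,  1.59807231e+00, -7.54229872e-06,
        1.38619164e+00, -2.10112115e-01]), 'joint_velocities': array([-0.00058457, -0.00146269, -0.00302231,  0.00054593, -0.00031103,
       -0.00105074]), 'joint_efforts': array([ 3.23949207e-04, -3.86503744e+01, -3.22961175e+01,  7.04153627e-02,
        3.38453392e-02, -6.01895340e-05]), 'eef_pos': array([0.12906061, 0.5597651 , 0.21373838]), 'eef_rot': array([-3.13997716e+00, -3.36939879e-04,  2.91484087e+00]), 'ft_force': array([-0.37391077,  0.72575654,  0.21396962]), 'ft_torque': array([-0.02377421,  0.0272417 ,  0.00744965]), 'opening': 0.09179356521425588}
```

View pics/scene0.png

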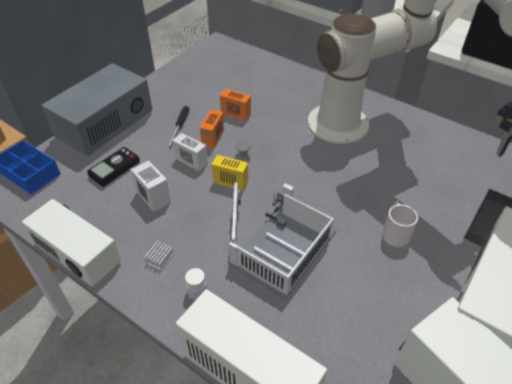

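View pics/top0.png

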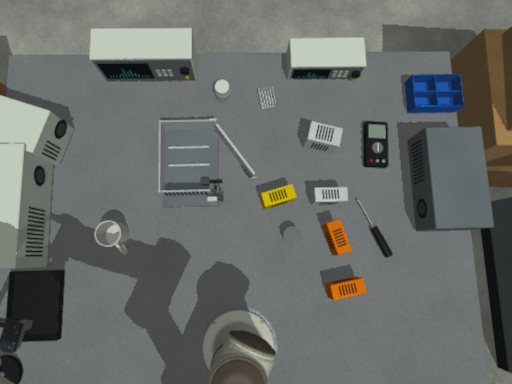

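```bash
python3 - <<'E'
from h import *
import pickle
d=pickle.load(open('top.pkl','rb'));P=pts(d);im=d['pixels']
c=lambda im,x0,x1,y0,y1,s:cv2.resize(im[y0:y1,x0:x1],None,fx=s,fy=s,interpolation=cv2.INTER_CUBIC)
save('crop_mod.png',c(im,250,400,110,230,5)); save('crop_bay.png',c(im,145,265,110,215,5.5))
ds=pickle.load(open('scene.pkl','rb')); save('crop_bays.png',c(ds['pixels'],215,345,170,300,4.5))
for nm,(x0,x1,y0,y1) in dict(A=(300,350,115,155),B=(308,355,180,208)).items():
    p=P[y0:y1,x0:x1]; z=p[...,2]; zm=np.nanpercentile(z[z>0.04],90); m=(abs(z-zm)<0.006)
    q=p[m][:,:2].astype(np.float32); r=cv2.minAreaRect(q*1000); print(nm,zm,m.sum(),r, q.mean(0))
    print(sorted(np.round(z[z>.03],3))[::40])
E
```

```text
A 0.09926621939348566 593 ((626.852294921875, -276.28338623046875), (99.32354736328125, 61.196380615234375), 74.32685089111328) [ 0.62625784 -0.27630967]
[np.float64(0.03), np.float64(0.041), np.float64(0.052), np.float64(0.063), np.float64(0.073), np.float64(0.083), np.float64(0.092), np.float64(0.094), np.float64(0.094), np.float64(0.095), np.float64(0.095), np.float64(0.096), np.float64(0.096), np.float64(0.097), np.float64(0.097), np.float64(0.097), np.float64(0.098), np.float64(0.098), np.float64(0.098), np.float64(0.099), np.float64(0.1), np.float64(0.101)]
B 0.08129047248761286 448 ((442.9822692871094, -287.43035888671875), (44.128292083740234, 99.98919677734375), 0.8691423535346985) [ 0.44290015 -0.28873065]
[np.float64(0.031), np.float64(0.048), np.float64(0.065), np.float64(0.075), np.float64(0.076), np.float64(0.077), np.float64(0.077), np.float64(0.078), np.float64(0.078), np.float64(0.079), np.float64(0.08), np.float64(0.08), np.float64(0.08), np.float64(0.081), np.float64(0.083)]
```

View pics/crop_mod.png

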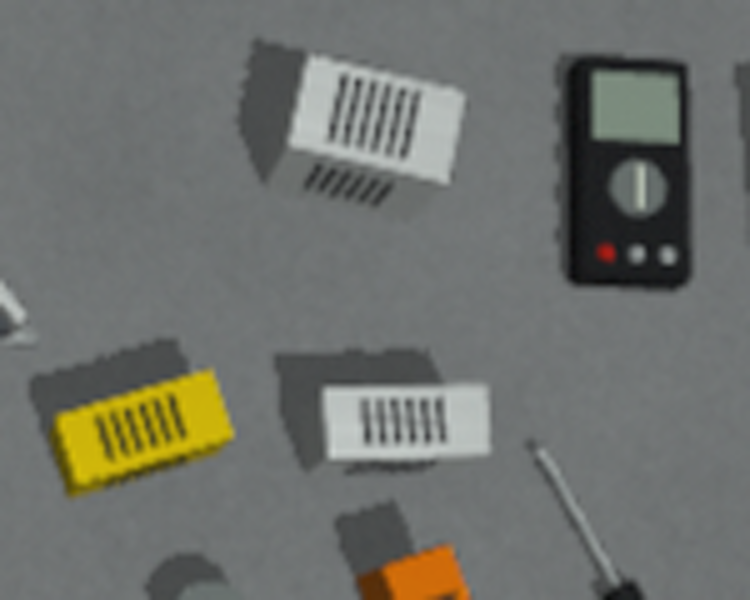

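View pics/crop_bay.png

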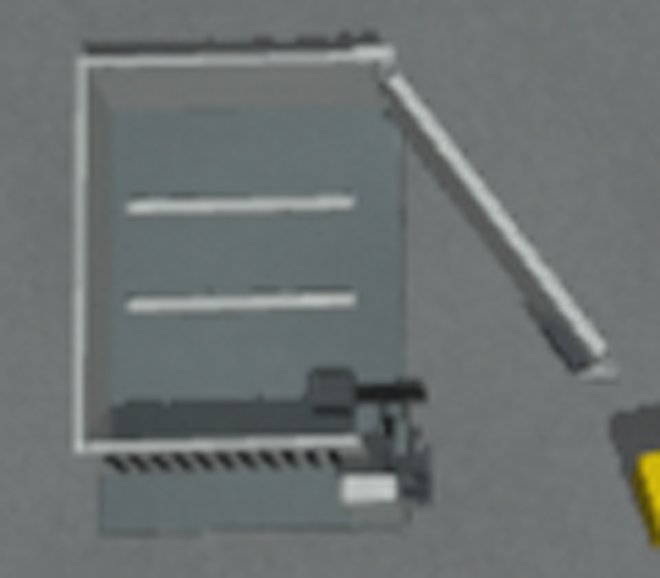

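View pics/crop_bays.png

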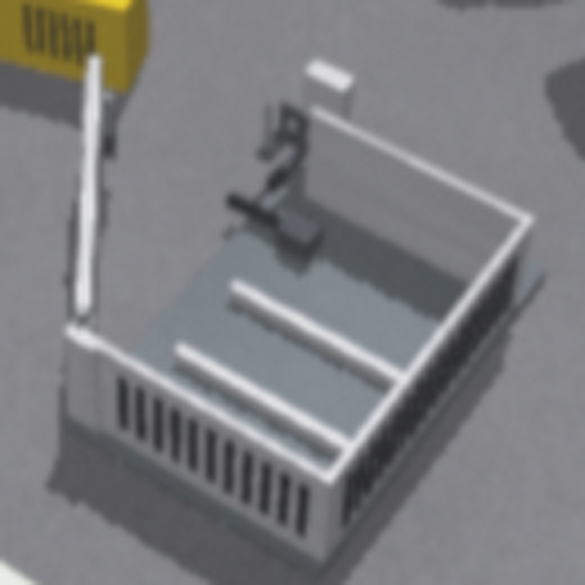

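```bash
python3 - <<'E'
from h import *
import pickle
d=pickle.load(open('top.pkl','rb'));im=d['pixels'];P=pts(d)
K,R,t=d['camera_matrix'],d['R'],d['t']
def ray(u,v,z):
    r=R.T@np.array([(u-K[0,2])/K[0,0],(v-K[1,2])/K[1,1],1]);C=-R.T@t
    return (C+r*(z-C[2])/r[2])[:2]
cb=lambda x,y:(145+(x+.5)/5.5-.5,110+(y+.5)/5.5-.5)
for n,x,y,z in [('rib1L',127,208,.022),('rib1R',355,202,.022),('rib2L',127,306,.022),('rib2R',355,299,.022),
  ('bL',79,61,.09),('bR',79,447,.09),('sideTopR',392,52,.09),('sideBotR',357,440,.09),('hinge',395,78,.094),('gateend',602,350,.094),('latch',612,371,.051),('b1',100,532,.01),('b2',410,530,.01)]:
    print(n,np.round(ray(*cb(x,y),z),4))
g=cv2.cvtColor(im,cv2.COLOR_RGB2GRAY)
# bright wall/gate pixels by height
for n,(x0,x1,y0,y1),z in [('ribs',(166,213,140,172),.022),]:
    s=g[y0:y1,x0:x1]; 
    for ys in ((142,152),(160,170)):
        m=np.zeros_like(g,bool);m[ys[0]:ys[1],x0:x1]=g[ys[0]:ys[1],x0:x1]>150
        v,u=np.nonzero(m);w=np.array([ray(a,b,.022) for a,b in zip(u,v)])
        l=cv2.fitLine(w.astype(np.float32),2,0,.001,.001).ravel();print('rib',len(u),l[:2],w.mean(0),w.min(0),w.max(0),'ang',np.degrees(np.arctan2(l[1],l[0])))
m=np.zeros(g.shape,bool);m[118:185,212:262]=abs(P[118:185,212:262,2]-.094)<.008
q=(P[m][:,:2]*1000).astype(np.float32);print('gate',m.sum(),cv2.minAreaRect(q));b=cv2.fitLine(q,2,0,1,.01).ravel();print(b,cv2.boxPoints(cv2.minAreaRect(q)))
# wall tops
m=np.zeros(g.shape,bool);m[110:200,150:225]=abs(P[110:200,150:225,2]-.09)<.006
m[:, 218:]&=False
q=(P[m][:,:2]*1000).astype(np.float32);print('walls',m.sum(),cv2.minAreaRect(q),cv2.boxPoints(cv2.minAreaRect(q)))
E
```

```text
rib1L [0.613  0.2128]
rib1R [0.6142 0.0813]
rib2L [0.5549 0.2122]
rib2R [0.5565 0.0817]
bL [0.678  0.2274]
bR [0.462  0.2244]
sideTopR [0.6805 0.055 ]
sideBotR [0.4627 0.076 ]
hinge [0.6641 0.0532]
gateend [ 0.5087 -0.0569]
latch [ 0.5055 -0.0639]
b1 [0.4261 0.2284]
b2 [0.4234 0.0523]
rib 62 [ 0.01144404 -0.9999345 ] [0.61384894 0.14132384] [0.61079035 0.08490107] [0.61635946 0.20868069] ang -89.344284
rib 66 [0.00206371 0.99999785] [0.5557553  0.14305446] [0.55342003 0.08530398] [0.55816334 0.20810189] ang 89.88175
gate 209 ((595.3666381835938, 2.0770416259765625), (214.54446411132812, 13.991222381591797), 35.28011703491211)
[8.1651473e-01 5.7732463e-01 5.9149493e+02 2.5459602e+00] [[503.75577  -54.169865]
 [511.8367   -65.59143 ]
 [686.97754   58.323948]
 [678.8966    69.745514]]
walls 365 ((557.718017578125, 139.05545043945312), (248.951904296875, 176.1437225341797), 0.340861439704895) [[432.72034  226.38524 ]
 [433.7682    50.244625]
 [682.7157    51.725662]
 [681.66785  227.86627 ]]
```

```bash
python3 - <<'E'
from h import *
import pickle
d=pickle.load(open('top.pkl','rb'));P=pts(d)
for n,(x0,x1,y0,y1) in dict(yellow=(258,300,182,210),orange=(325,352,218,256),post=(200,224,176,206),leftbox=(0,75,95,180),leftbox2=(0,55,180,300),black=(5,65,300,384),mug=(90,130,215,255),jar=(210,232,76,102),rightbox=(410,495,120,232)).items():
    p=P[y0:y1,x0:x1].reshape(-1,3);p=p[p[:,2]>.03]
    print(n,len(p),np.round(p.min(0),3),np.round(p.max(0),3)) if len(p) else print(n)
d=pickle.load(open('scene.pkl','rb'));im=d['pixels'];P=pts(d);K,R,t=d['camera_matrix'],d['R'],d['t']
def ray(u,v,z):
    r=R.T@np.array([(u-K[0,2])/K[0,0],(v-K[1,2])/K[1,1],1]);C=-R.T@t
    return (C+r*(z-C[2])/r[2])[:2]
cb=lambda x,y:(215+(x+.5)/4.5-.5,170+(y+.5)/4.5-.5)
for n,x,y,z in [('ribA0',233,286,.022),('ribA1',400,378,.022),('ribB0',179,349,.022),('wallcornerLo',331,478,.09),('wallcornerR',530,220,.09),('hinge wall',75,330,.09),('gate end',94,60,.094),('gate hinge',82,322,.094)]:print(n,np.round(ray(*cb(x,y),z),4))
p=P[130:172,168:212];m=abs(p[...,2]-.08)<.005;m&=(p[...,1]>-.36)&(p[...,1]<-.22)
q=(p[m][:,:2]*1000).astype(np.float32);print('mod',m.sum(),cv2.minAreaRect(q))
E
```

```text
yellow 548 [ 0.409 -0.181  0.03 ] [ 0.477 -0.076  0.086]
orange 624 [ 0.263 -0.336  0.03 ] [ 0.368 -0.268  0.086]
post 215 [0.427 0.039 0.03 ] [0.507 0.108 0.098]
leftbox 4541 [0.487 0.511 0.03 ] [0.735 0.661 0.186]
leftbox2 4162 [0.16  0.541 0.03 ] [0.512 0.673 0.185]
black 762 [0.04 0.35 0.03] [0.152 0.674 0.581]
mug 467 [0.281 0.325 0.03 ] [0.378 0.407 0.094]
jar 253 [0.77  0.011 0.031] [0.821 0.06  0.076]
rightbox 7508 [ 0.329 -0.736  0.03 ] [ 0.629 -0.56   0.146]
ribA0 [0.5583 0.0842]
ribA1 [0.5571 0.202 ]
ribB0 [0.6155 0.085 ]
wallcornerLo [0.677  0.2274]
wallcornerR [0.4619 0.2259]
hinge wall [0.6791 0.0595]
gate end [ 0.5101 -0.0556]
gate hinge [0.6747 0.0612]
mod 333 ((415.8184509277344, -288.49566650390625), (112.06604766845703, 103.92337036132812), 4.178553104400635)
```

Emit:
drive_tool([
  {"dx": -4, "dy": -3, "dz": -2, "wz": 0.13},
  {"dx": -7, "dy": -6, "dz": -2, "wz": 0.26},
  {"dx": -10, "dy": -9, "dz": -2, "wz": 0.39},
  {"dx": -13.5, "dy": -11.5, "dz": -2, "wz": 0.52},
  {"dx": -17, "dy": -14, "dz": -2, "wz": 0.65},
  {"dx": -20, "dy": -17, "dz": -2, "wz": 0.78},
  {"dx": -23, "dy": -20, "dz": -2, "wz": 0.91},
  {"dx": -26, "dy": -22, "dz": -2, "wz": 1.04},
  {"dx": -29, "dy": -24.5, "dz": -2, "wz": 1.17},
  {"dx": -32, "dy": -27, "dz": -2, "wz": 1.27},
  {"dx": -34.5, "dy": -29, "dz": -2, "wz": 1.334},
  {"dx": -34.5, "dy": -29, "dz": -2, "wz": 1.334},
])

```text
$.rows[0]: bad value
```

Emit:
drive_tool([
  {"dx": -2.0, "dy": -2.0, "dz": -2.0, "wx": 0, "wy": 0, "wz": 0.1, "hand": 1},
])

```text
clock: 0.2
eef_pos: [0.1424, 0.5352, 0.231]
eef_rot: [-3.135, -0.002, 2.815]
ft_force: [0.9, -0.8, -0.4]
opening: 0.0916
```

Emit:
drive_tool([
  {"dx": -4, "dy": -2.7, "dz": 0, "wx": 0, "wy": 0, "wz": 0.13, "hand": 1},
  {"dx": -8, "dy": -5.4, "dz": 0, "wx": 0, "wy": 0, "wz": 0.26, "hand": 1},
  {"dx": -12, "dy": -8.1, "dz": 0, "wx": 0, "wy": 0, "wz": 0.39, "hand": 1},
  {"dx": -16, "dy": -10.8, "dz": 0, "wx": 0, "wy": 0, "wz": 0.52, "hand": 1},
  {"dx": -20, "dy": -13.5, "dz": 0, "wx": 0, "wy": 0, "wz": 0.65, "hand": 1},
  {"dx": -24, "dy": -16.2, "dz": 0, "wx": 0, "wy": 0, "wz": 0.78, "hand": 1},
  {"dx": -28, "dy": -18.9, "dz": 0, "wx": 0, "wy": 0, "wz": 0.91, "hand": 1},
  {"dx": -32, "dy": -21.6, "dz": 0, "wx": 0, "wy": 0, "wz": 1.04, "hand": 1},
  {"dx": -35, "dy": -23.6, "dz": 0, "wx": 0, "wy": 0, "wz": 1.14, "hand": 1},
  {"dx": -35, "dy": -23.6, "dz": 0, "wx": 0, "wy": 0, "wz": 1.235, "hand": 1},
  {"dx": -35, "dy": -23.6, "dz": 0, "wx": 0, "wy": 0, "wz": 1.235, "hand": 1},
])

```text
clock: 1.3
eef_pos: [0.4002, 0.1995, 0.2342]
eef_rot: [-3.141, 0.0, 1.577]
ft_force: [-0.5, 0.7, -0.3]
opening: 0.0918
```

Emit:
drive_tool([
  {"dx": -4, "dy": 0.3, "dz": 0, "hand": 1},
  {"dx": -8.5, "dy": 0.7, "dz": 0, "hand": 1},
  {"dx": -13, "dy": 1, "dz": 0, "hand": 1},
  {"dx": -17.5, "dy": 1.4, "dz": 0, "hand": 1},
  {"dx": -22, "dy": 1.8, "dz": 0, "hand": 1},
  {"dx": -26.5, "dy": 2.2, "dz": 0, "hand": 1},
  {"dx": -31, "dy": 2.6, "dz": 0, "hand": 1},
  {"dx": -35.5, "dy": 3, "dz": 0, "hand": 1},
  {"dx": -40, "dy": 3.4, "dz": 0, "hand": 1},
  {"dx": -44.5, "dy": 3.8, "dz": 0, "hand": 1},
  {"dx": -48.8, "dy": 3.86, "dz": 2, "hand": 1},
  {"dx": -48.8, "dy": 3.86, "dz": 5, "hand": 1},
])

```text
$.rows[0]: bad value
```

Emit:
drive_tool([
  {"dx": 0, "dy": 0, "dz": 0, "hand": 1},
  {"dx": 0, "dy": 0, "dz": 3, "hand": 1},
  {"dx": 0, "dy": 0, "dz": 6, "hand": 1},
  {"dx": 0, "dy": 0, "dz": 6, "hand": 1},
])

```text
$.rows[0]: bad value
```

Emit:
drive_tool([
  {"dx": -4, "dy": 0.3, "dz": 0, "wx": 0, "wy": 0, "wz": 0, "hand": 1},
  {"dx": -8.5, "dy": 0.7, "dz": 0, "wx": 0, "wy": 0, "wz": 0, "hand": 1},
  {"dx": -13, "dy": 1, "dz": 0, "wx": 0, "wy": 0, "wz": 0, "hand": 1},
  {"dx": -17.5, "dy": 1.4, "dz": 0, "wx": 0, "wy": 0, "wz": 0, "hand": 1},
  {"dx": -22, "dy": 1.8, "dz": 0, "wx": 0, "wy": 0, "wz": 0, "hand": 1},
  {"dx": -26.5, "dy": 2.2, "dz": 0, "wx": 0, "wy": 0, "wz": 0, "hand": 1},
  {"dx": -31, "dy": 2.6, "dz": 0, "wx": 0, "wy": 0, "wz": 0, "hand": 1},
  {"dx": -35.5, "dy": 3, "dz": 0, "wx": 0, "wy": 0, "wz": 0, "hand": 1},
  {"dx": -40, "dy": 3.4, "dz": 0, "wx": 0, "wy": 0, "wz": 0, "hand": 1},
  {"dx": -44.5, "dy": 3.8, "dz": 0, "wx": 0, "wy": 0, "wz": 0, "hand": 1},
  {"dx": -48.8, "dy": 3.86, "dz": 2, "wx": 0, "wy": 0, "wz": 0, "hand": 1},
  {"dx": -48.8, "dy": 3.86, "dz": 5, "wx": 0, "wy": 0, "wz": 0, "hand": 1},
])

```text
clock: 2.5
eef_pos: [0.444, -0.292, 0.1856]
eef_rot: [3.139, 0.005, 1.58]
ft_force: [0.2, -0.1, 0.0]
opening: 0.092
```

Emit:
drive_tool([
  {"dx": 0, "dy": 0, "dz": 2.5, "wx": 0, "wy": 0, "wz": 0, "hand": 1},
  {"dx": 0, "dy": 0, "dz": 5, "wx": 0, "wy": 0, "wz": 0, "hand": 1},
  {"dx": 0, "dy": 0, "dz": 7.5, "wx": 0, "wy": 0, "wz": 0, "hand": 1},
  {"dx": 0, "dy": 0, "dz": 9, "wx": 0, "wy": 0, "wz": 0, "hand": 1},
  {"dx": 0, "dy": 0, "dz": 9, "wx": 0, "wy": 0, "wz": 0, "hand": 1},
])

```text
clock: 3.0
eef_pos: [0.4417, -0.2847, 0.0919]
eef_rot: [-3.138, -0.004, 1.583]
ft_force: [-0.0, 0.4, 0.0]
opening: 0.0918
```

```bash
python3 - <<'E'
from h import *
a=robot.get_image('scene')['pixels'][100:230,120:290];b=robot.get_image('top')['pixels'][130:260,250:420]
save('pre.png',np.hstack([cv2.resize(x,(400,306),interpolation=cv2.INTER_CUBIC) for x in(a,b)]))
E
```

```text
(no output)
```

View pics/pre.png

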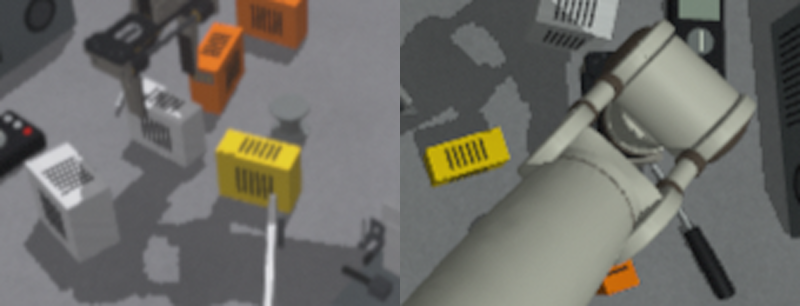

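The gripper straddles the narrow white module (left crop ~(165,115)), with the orange decoy about 11 mm beyond the near finger. I narrow the opening before going down.

Emit:
drive_tool([
  {"dx": 0, "dy": 0, "dz": -0.5, "wx": 0, "wy": 0, "wz": 0, "hand": 0.75},
  {"dx": 0, "dy": 0, "dz": -0.5, "wx": 0, "wy": 0, "wz": 0, "hand": 0.75},
  {"dx": 0, "dy": 0, "dz": 0, "wx": 0, "wy": 0, "wz": 0, "hand": 0.75},
  {"dx": 0, "dy": 0, "dz": 1.5, "wx": 0, "wy": 0, "wz": 0, "hand": 0.75},
  {"dx": 0, "dy": 0, "dz": 3, "wx": 0, "wy": 0, "wz": 0, "hand": 0.75},
  {"dx": 0, "dy": 0, "dz": 4.5, "wx": 0, "wy": 0, "wz": 0, "hand": 0.75},
  {"dx": 0, "dy": 0, "dz": 4.7, "wx": 0, "wy": 0, "wz": 0, "hand": 0.75},
])

```text
clock: 3.8
eef_pos: [0.4418, -0.2861, 0.0457]
eef_rot: [-3.139, -0.003, 1.58]
ft_force: [-0.1, 0.1, -0.9]
opening: 0.069
```

Emit:
drive_tool([
  {"dx": 0, "dy": 0, "dz": 0, "wx": 0, "wy": 0, "wz": 0, "hand": 0.3},
  {"dx": 0, "dy": 0, "dz": 0, "wx": 0, "wy": 0, "wz": 0, "hand": 0.3},
  {"dx": 0, "dy": 0, "dz": 0, "wx": 0, "wy": 0, "wz": 0, "hand": 0.3},
  {"dx": 0, "dy": 0, "dz": 0, "wx": 0, "wy": 0, "wz": 0, "hand": 0.3},
  {"dx": 0, "dy": 0, "dz": 0, "wx": 0, "wy": 0, "wz": 0, "hand": 0.3},
], newtons=25)

```text
clock: 4.3
eef_pos: [0.4438, -0.2878, 0.0485]
eef_rot: [3.14, 0.001, 1.58]
ft_force: [0.9, -0.5, 2.5]
opening: 0.044
```

Emit:
drive_tool([
  {"dx": 0, "dy": 0, "dz": -1, "wx": 0, "wy": 0, "wz": 0, "hand": 0.3},
  {"dx": 0, "dy": 0, "dz": -3, "wx": 0, "wy": 0, "wz": 0, "hand": 0.3},
  {"dx": 0, "dy": 0, "dz": -6, "wx": 0, "wy": 0, "wz": 0, "hand": 0.3},
  {"dx": 0, "dy": 0, "dz": -9, "wx": 0, "wy": 0, "wz": 0, "hand": 0.3},
  {"dx": 0, "dy": 0, "dz": -12, "wx": 0, "wy": 0, "wz": 0, "hand": 0.3},
  {"dx": 0, "dy": 0, "dz": -14, "wx": 0, "wy": 0, "wz": 0, "hand": 0.3},
  {"dx": 0, "dy": 0, "dz": -14, "wx": 0, "wy": 0, "wz": 0, "hand": 0.3},
])

```text
clock: 5.0
eef_pos: [0.444, -0.2883, 0.1906]
eef_rot: [3.138, 0.004, 1.58]
ft_force: [0.9, -0.6, -5.5]
opening: 0.0437
```

Emit:
drive_tool([
  {"dx": 1.5, "dy": 0.5, "dz": 0, "wx": 0, "wy": 0, "wz": 0, "hand": 0.3},
  {"dx": 4.5, "dy": 1.5, "dz": 0, "wx": 0, "wy": 0, "wz": 0, "hand": 0.3},
  {"dx": 8, "dy": 2.7, "dz": 0, "wx": 0, "wy": 0, "wz": 0, "hand": 0.3},
  {"dx": 12, "dy": 4, "dz": 0, "wx": 0, "wy": 0, "wz": 0, "hand": 0.3},
  {"dx": 16, "dy": 5.4, "dz": 0, "wx": 0, "wy": 0, "wz": 0, "hand": 0.3},
  {"dx": 20, "dy": 6.8, "dz": 0, "wx": 0, "wy": 0, "wz": 0, "hand": 0.3},
  {"dx": 24, "dy": 8.1, "dz": 0, "wx": 0, "wy": 0, "wz": 0, "hand": 0.3},
  {"dx": 28, "dy": 9.4, "dz": 0, "wx": 0, "wy": 0, "wz": 0, "hand": 0.3},
  {"dx": 32, "dy": 10.8, "dz": 0, "wx": 0, "wy": 0, "wz": 0, "hand": 0.3},
  {"dx": 36, "dy": 12.1, "dz": 0, "wx": 0, "wy": 0, "wz": 0, "hand": 0.3},
  {"dx": 40, "dy": 13.5, "dz": 0, "wx": 0, "wy": 0, "wz": 0, "hand": 0.3},
  {"dx": 42, "dy": 14.2, "dz": 0, "wx": 0, "wy": 0, "wz": 0, "hand": 0.3},
])

```text
clock: 6.2
eef_pos: [0.5794, 0.1383, 0.1847]
eef_rot: [-3.137, -0.001, 1.583]
ft_force: [-0.2, -0.7, -4.6]
opening: 0.0437
```

Emit:
drive_tool([
  {"dx": 1, "dy": 0.3, "dz": 0, "wx": 0, "wy": 0, "wz": 0, "hand": 0.3},
  {"dx": 1.4, "dy": 0.45, "dz": 0, "wx": 0, "wy": 0, "wz": 0, "hand": 0.3},
  {"dx": 1.4, "dy": 0.45, "dz": 0, "wx": 0, "wy": 0, "wz": 0, "hand": 0.3},
  {"dx": 1.4, "dy": 0.45, "dz": 0, "wx": 0, "wy": 0, "wz": 0, "hand": 0.3},
])

```text
clock: 6.6
eef_pos: [0.5852, 0.147, 0.1872]
eef_rot: [-3.141, 0.0, 1.579]
ft_force: [-0.4, 0.1, -4.3]
opening: 0.0436
```

```bash
python3 - <<'E'
from h import *
import pickle
for i in range(4): s=robot.state();print(s['clock'],s['eef_pos'],s['eef_rot'])
d=robot.get_image('scene');pickle.dump(d,open('s1.pkl','wb'))
save('s1.png',cv2.resize(d['pixels'][130:300,200:370],None,fx=3.5,fy=3.5,interpolation=cv2.INTER_CUBIC))
E
```

```text
6.6 [0.58519826 0.14698227 0.18719244] [-3.14064944e+00  4.82048418e-04  1.57855321e+00]
6.6 [0.58519826 0.14698227 0.18719244] [-3.14064944e+00  4.82048418e-04  1.57855321e+00]
6.6 [0.58519826 0.14698227 0.18719244] [-3.14064944e+00  4.82048418e-04  1.57855321e+00]
6.6 [0.58519826 0.14698227 0.18719244] [-3.14064944e+00  4.82048418e-04  1.57855321e+00]
```

View pics/s1.png

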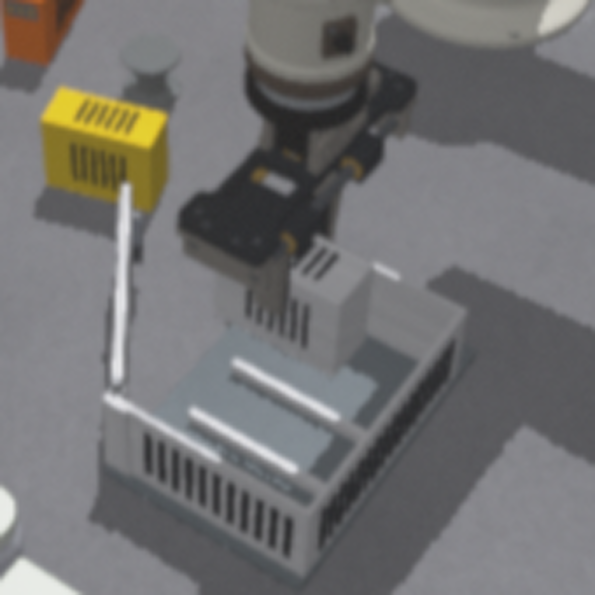

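```bash
python3 - <<'E'
from h import *
import pickle
d=pickle.load(open('s1.pkl','rb'));K,R,t=d['camera_matrix'],d['R'],d['t'];P=pts(d)
def ray(u,v,z):
    r=R.T@np.array([(u-K[0,2])/K[0,0],(v-K[1,2])/K[1,1],1]);C=-R.T@t
    return (C+r*(z-C[2])/r[2])[:2]
cb=lambda x,y:(200+(x+.5)/3.5-.5,130+(y+.5)/3.5-.5)
for n,x,y,z in [('bot near',324,372,.14),('bot +y-x',369,345,.14),('top near',324,303,.22),('top +y-x',372,272,.22),('ribB 0',191,411,.022),('ribB 1',296,470,.022),('ribA 0',235,363,.022),('ribA 1',336,417,.022)]:print(n,np.round(ray(*cb(x,y),z),4))
p=P[205:240,255:310];z=p[...,2];
# +x face: points with z .15-.2
m=(z>.15)&(z<.2)&(p[...,1]>.09)&(p[...,1]<.19)&(p[...,0]>.57)
print(m.sum(),np.percentile(p[m][:,0],[10,50,90]))
m=(z>.15)&(z<.2)&(p[...,1]>.19);print(m.sum(),np.nanmean(p[m],0),np.nanmin(p[m],0),np.nanmax(p[m],0))
E
```

```text
bot near [0.6058 0.1897]
bot +y-x [0.5676 0.2024]
top near [0.613  0.1887]
top +y-x [0.5721 0.2001]
ribB 0 [0.6155 0.0844]
ribB 1 [0.6138 0.1786]
ribA 0 [0.5582 0.0854]
ribA 1 [0.5559 0.1769]
368 [0.6065693  0.60804639 0.61017184]
147 [0.59205455 0.19686546 0.17562654] [0.56482479 0.19023723 0.15000623] [0.61087989 0.19931954 0.19952414]
```

Emit:
drive_tool([
  {"dx": 0, "dy": 0, "dz": 1.5, "wx": 0, "wy": 0, "wz": 0, "hand": 0.3},
  {"dx": 0, "dy": 0, "dz": 3.5, "wx": 0, "wy": 0, "wz": 0, "hand": 0.3},
  {"dx": 0, "dy": 0, "dz": 5.5, "wx": 0, "wy": 0, "wz": 0, "hand": 0.3},
  {"dx": 0, "dy": 0, "dz": 7.5, "wx": 0, "wy": 0, "wz": 0, "hand": 0.3},
  {"dx": 0, "dy": 0, "dz": 9.5, "wx": 0, "wy": 0, "wz": 0, "hand": 0.3},
  {"dx": 0, "dy": 0, "dz": 10.7, "wx": 0, "wy": 0, "wz": 0, "hand": 0.3},
  {"dx": 0, "dy": 0, "dz": 11.3, "wx": 0, "wy": 0, "wz": 0, "hand": 0.3},
  {"dx": 0, "dy": 0, "dz": 11.3, "wx": 0, "wy": 0, "wz": 0, "hand": 0.3},
  {"dx": 0, "dy": 0, "dz": 11.3, "wx": 0, "wy": 0, "wz": 0, "hand": 0.3},
])

```text
clock: 7.55
eef_pos: [0.5863, 0.148, 0.0755]
eef_rot: [3.14, -0.0, 1.58]
ft_force: [-0.3, 0.9, -4.4]
opening: 0.0442
```

```bash
python3 - <<'E'
from h import *
d=robot.get_image('scene')
save('s2.png',cv2.resize(d['pixels'][170:300,215:345],None,fx=4.5,fy=4.5,interpolation=cv2.INTER_CUBIC))
E
```

```text
(no output)
```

View pics/s2.png

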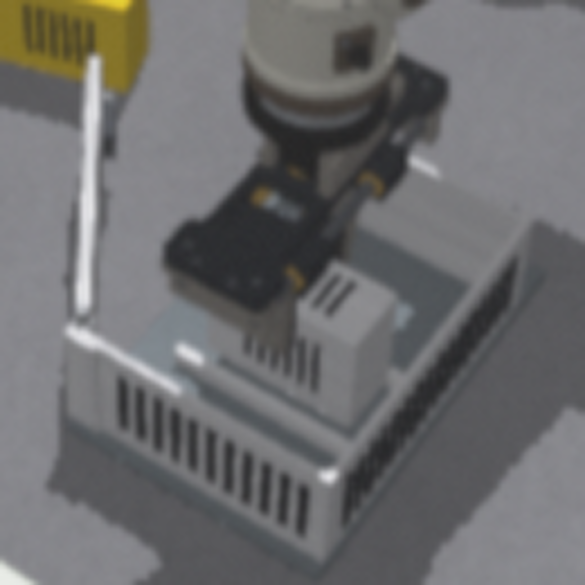

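Emit:
drive_tool([
  {"dx": 0, "dy": 0, "dz": 0.3, "wx": 0, "wy": 0, "wz": 0, "hand": 0.3},
  {"dx": 0, "dy": 0, "dz": 0.6, "wx": 0, "wy": 0, "wz": 0, "hand": 0.3},
  {"dx": 0, "dy": 0, "dz": 0.9, "wx": 0, "wy": 0, "wz": 0, "hand": 0.3},
  {"dx": 0, "dy": 0, "dz": 1.1, "wx": 0, "wy": 0, "wz": 0, "hand": 0.3},
  {"dx": 0, "dy": 0, "dz": 1.2, "wx": 0, "wy": 0, "wz": 0, "hand": 0.3},
  {"dx": 0, "dy": 0, "dz": 1.3, "wx": 0, "wy": 0, "wz": 0, "hand": 0.3},
  {"dx": 0, "dy": 0, "dz": 1.3, "wx": 0, "wy": 0, "wz": 0, "hand": 0.3},
])

```text
clock: 8.3
eef_pos: [0.5855, 0.1481, 0.0614]
eef_rot: [-3.141, 0.0, 1.58]
ft_force: [0.0, 0.2, -4.3]
opening: 0.0438
```

Emit:
drive_tool([
  {"dx": 0, "dy": 0, "dz": 0.1, "wx": 0, "wy": 0, "wz": 0, "hand": 0.3},
  {"dx": 0, "dy": 0, "dz": 0.2, "wx": 0, "wy": 0, "wz": 0, "hand": 0.3},
  {"dx": 0, "dy": 0, "dz": 0.2, "wx": 0, "wy": 0, "wz": 0, "hand": 0.3},
])

```text
clock: 8.6
eef_pos: [0.5855, 0.1481, 0.0594]
eef_rot: [-3.141, 0.0, 1.58]
ft_force: [0.2, 0.3, -4.2]
opening: 0.0442
```

Emit:
drive_tool([
  {"dx": 0, "dy": 0, "dz": 0.05, "wx": 0, "wy": 0, "wz": 0, "hand": 0.3},
  {"dx": 0, "dy": 0, "dz": 0.1, "wx": 0, "wy": 0, "wz": 0, "hand": 0.3},
  {"dx": 0, "dy": 0, "dz": 0.1, "wx": 0, "wy": 0, "wz": 0, "hand": 0.3},
])

```text
clock: 8.9
eef_pos: [0.5856, 0.1481, 0.0587]
eef_rot: [3.141, 0.0, 1.58]
ft_force: [-0.9, 0.4, -4.7]
opening: 0.0438
```

Emit:
drive_tool([
  {"dx": 0, "dy": 0, "dz": 0.05, "wx": 0, "wy": 0, "wz": 0, "hand": 0.3},
  {"dx": 0, "dy": 0, "dz": 0.1, "wx": 0, "wy": 0, "wz": 0, "hand": 0.3},
  {"dx": 0, "dy": 0, "dz": 0.1, "wx": 0, "wy": 0, "wz": 0, "hand": 0.3},
])

```text
clock: 9.2
eef_pos: [0.5857, 0.1482, 0.0585]
eef_rot: [3.142, -0.0, 1.58]
ft_force: [-3.5, 0.6, 4.7]
opening: 0.0438
```

Emit:
drive_tool([
  {"dx": 0, "dy": 0, "dz": 0.05, "wx": 0, "wy": 0, "wz": 0, "hand": 0.3},
  {"dx": 0, "dy": 0, "dz": 0.05, "wx": 0, "wy": 0, "wz": 0, "hand": 0.3},
  {"dx": 0, "dy": 0, "dz": 0.05, "wx": 0, "wy": 0, "wz": 0, "hand": 0.3},
])

```text
clock: 9.5
eef_pos: [0.5858, 0.1483, 0.0585]
eef_rot: [3.142, -0.0, 1.58]
ft_force: [-3.9, 1.4, 8.1]
opening: 0.0436
```

Emit:
drive_tool([
  {"dx": 0, "dy": 0, "dz": -0.05, "wx": 0, "wy": 0, "wz": 0, "hand": 0.3},
  {"dx": 0, "dy": 0, "dz": -0.05, "wx": 0, "wy": 0, "wz": 0, "hand": 0.5},
  {"dx": 0, "dy": 0, "dz": -0.05, "wx": 0, "wy": 0, "wz": 0, "hand": 0.75},
  {"dx": 0, "dy": 0, "dz": -0.05, "wx": 0, "wy": 0, "wz": 0, "hand": 0.75},
  {"dx": 0, "dy": 0, "dz": -0.05, "wx": 0, "wy": 0, "wz": 0, "hand": 0.75},
  {"dx": 0, "dy": 0, "dz": -0.05, "wx": 0, "wy": 0, "wz": 0, "hand": 0.75},
])

```text
clock: 10.1
eef_pos: [0.5857, 0.148, 0.0575]
eef_rot: [3.141, 0.0, 1.58]
ft_force: [-0.4, -0.5, -0.3]
opening: 0.0692
```

Emit:
drive_tool([
  {"dx": 0, "dy": 0, "dz": -1.5, "wx": 0, "wy": 0, "wz": 0, "hand": 0.75},
  {"dx": 0, "dy": 0, "dz": -4.5, "wx": 0, "wy": 0, "wz": 0, "hand": 0.75},
  {"dx": 0, "dy": 0, "dz": -8, "wx": 0, "wy": 0, "wz": 0, "hand": 0.75},
  {"dx": 0, "dy": 0, "dz": -12, "wx": 0, "wy": 0, "wz": 0, "hand": 0.5},
  {"dx": -3, "dy": -1, "dz": -12, "wx": 0, "wy": 0, "wz": 0, "hand": 0},
  {"dx": -7.5, "dy": -2, "dz": -12, "wx": 0, "wy": 0, "wz": 0, "hand": 0},
  {"dx": -12, "dy": -3, "dz": -12, "wx": 0, "wy": 0, "wz": 0, "hand": 0},
  {"dx": -16.5, "dy": -4, "dz": -12, "wx": 0, "wy": 0, "wz": 0, "hand": 0},
  {"dx": -21, "dy": -4.3, "dz": -12, "wx": 0, "wy": 0, "wz": 0, "hand": 0},
  {"dx": -23.3, "dy": -4.3, "dz": -12, "wx": 0, "wy": 0, "wz": 0, "hand": 0},
  {"dx": -23.3, "dy": -4.3, "dz": -12, "wx": 0, "wy": 0, "wz": 0, "hand": 0},
])

```text
clock: 11.2
eef_pos: [0.5449, -0.0883, 0.179]
eef_rot: [3.14, 0.001, 1.576]
ft_force: [0.1, 1.3, 0.5]
opening: 0.0071
```

```bash
python3 - <<'E'
from h import *
a=robot.get_image('scene')['pixels'][150:300,205:345];b=robot.get_image('top')['pixels'][100:240,150:310]
save('post.png',np.hstack([cv2.resize(x,(400,400),interpolation=cv2.INTER_CUBIC) for x in(a,b)]))
E
```

```text
(no output)
```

View pics/post.png

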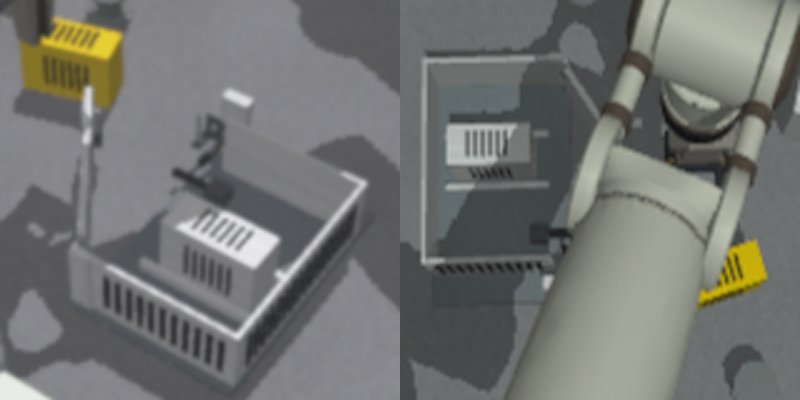

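The module stands upright between the ribs (left crop (220,255), right crop (490,150)) and the gate is still open. Next, bring the closed fingers down outside the gate.

Emit:
drive_tool([
  {"dx": -0.3, "dy": 0, "dz": 2, "wx": 0, "wy": 0, "wz": 0, "hand": 0},
  {"dx": -0.3, "dy": 0, "dz": 5, "wx": 0, "wy": 0, "wz": 0, "hand": 0},
  {"dx": -0.3, "dy": 0, "dz": 8, "wx": 0, "wy": 0, "wz": 0, "hand": 0},
  {"dx": -0.3, "dy": 0, "dz": 11, "wx": 0, "wy": 0, "wz": 0, "hand": 0},
  {"dx": -0.3, "dy": 0, "dz": 12.2, "wx": 0, "wy": 0, "wz": 0, "hand": 0},
  {"dx": -0.3, "dy": 0, "dz": 12.2, "wx": 0, "wy": 0, "wz": 0, "hand": 0},
])

```text
clock: 11.9
eef_pos: [0.5435, -0.0865, 0.0541]
eef_rot: [-3.138, -0.002, 1.581]
ft_force: [0.3, -0.1, -0.4]
opening: -0.0001
```

Emit:
drive_tool([
  {"dx": 0.8, "dy": 0, "dz": 0, "wx": 0, "wy": 0, "wz": 0, "hand": 0},
  {"dx": 1.6, "dy": -0.1, "dz": 0, "wx": 0, "wy": 0, "wz": 0, "hand": 0},
  {"dx": 2.4, "dy": -0.3, "dz": 0, "wx": 0, "wy": 0, "wz": 0, "hand": 0},
  {"dx": 3.2, "dy": -0.7, "dz": 0, "wx": 0, "wy": 0, "wz": 0, "hand": 0},
  {"dx": 4, "dy": -1.1, "dz": 0, "wx": 0, "wy": 0, "wz": 0, "hand": 0},
  {"dx": 4.8, "dy": -1.6, "dz": 0, "wx": 0, "wy": 0, "wz": 0, "hand": 0},
  {"dx": 5.6, "dy": -2, "dz": 0, "wx": 0, "wy": 0, "wz": 0, "hand": 0},
  {"dx": 6.4, "dy": -2.4, "dz": 0, "wx": 0, "wy": 0, "wz": 0, "hand": 0},
  {"dx": 7.2, "dy": -2.7, "dz": 0, "wx": 0, "wy": 0, "wz": 0, "hand": 0},
  {"dx": 7.8, "dy": -2.8, "dz": 0, "wx": 0, "wy": 0, "wz": 0, "hand": 0},
  {"dx": 7.8, "dy": -2.8, "dz": 0, "wx": 0, "wy": 0, "wz": 0, "hand": 0},
])

```text
clock: 13.0
eef_pos: [0.5156, -0.0097, 0.0554]
eef_rot: [-3.141, -0.0, 1.581]
ft_force: [-0.0, -0.2, 0.6]
opening: 0.0005
```

```bash
python3 - <<'E'
from h import *
a=robot.get_image('scene')['pixels'][150:300,205:345];b=robot.get_image('top')['pixels'][100:240,150:310]
save('push1.png',np.hstack([cv2.resize(x,(400,400),interpolation=cv2.INTER_CUBIC) for x in(a,b)]))
E
```

```text
(no output)
```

View pics/push1.png

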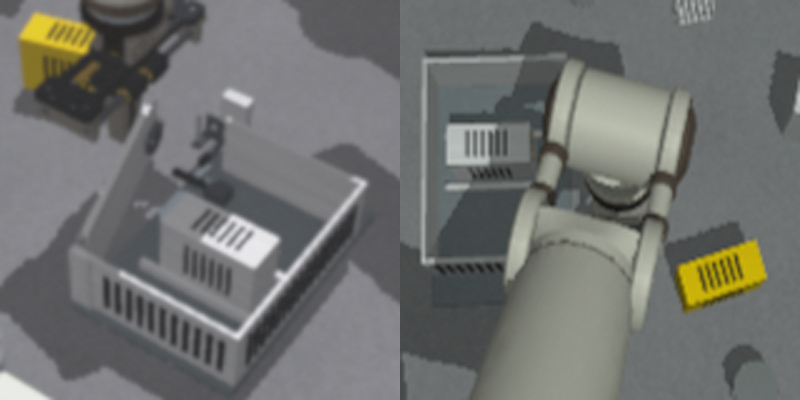

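Emit:
drive_tool([
  {"dx": 0.5, "dy": -0.1, "dz": 0, "wx": 0, "wy": 0, "wz": 0, "hand": 0},
  {"dx": 1, "dy": -0.2, "dz": 0, "wx": 0, "wy": 0, "wz": 0, "hand": 0},
  {"dx": 1.5, "dy": -0.2, "dz": 0, "wx": 0, "wy": 0, "wz": 0, "hand": 0},
  {"dx": 2, "dy": -0.2, "dz": 0, "wx": 0, "wy": 0, "wz": 0, "hand": 0},
  {"dx": 2.4, "dy": -0.2, "dz": 0, "wx": 0, "wy": 0, "wz": 0, "hand": 0},
  {"dx": 2.7, "dy": -0.2, "dz": 0, "wx": 0, "wy": 0, "wz": 0, "hand": 0},
  {"dx": 2.7, "dy": -0.2, "dz": 0, "wx": 0, "wy": 0, "wz": 0, "hand": 0},
])

```text
clock: 13.8
eef_pos: [0.5138, 0.0169, 0.0556]
eef_rot: [3.141, -0.0, 1.58]
ft_force: [0.3, 0.6, -0.3]
opening: 0.0005
```

Emit:
drive_tool([
  {"dx": 0.1, "dy": 0, "dz": 0, "wx": 0, "wy": 0, "wz": 0, "hand": 0},
  {"dx": 0.2, "dy": 0, "dz": 0, "wx": 0, "wy": 0, "wz": 0, "hand": 0},
  {"dx": 0.3, "dy": 0, "dz": 0, "wx": 0, "wy": 0, "wz": 0, "hand": 0},
  {"dx": 0.3, "dy": 0, "dz": 0, "wx": 0, "wy": 0, "wz": 0, "hand": 0},
])

```text
clock: 14.2
eef_pos: [0.5137, 0.0194, 0.0556]
eef_rot: [-3.142, -0.0, 1.58]
ft_force: [0.5, -0.9, -0.2]
opening: 0.0008
```

Emit:
drive_tool([
  {"dx": 0.1, "dy": 0, "dz": 0, "wx": 0, "wy": 0, "wz": 0, "hand": 0},
  {"dx": 0.2, "dy": 0, "dz": 0, "wx": 0, "wy": 0, "wz": 0, "hand": 0},
  {"dx": 0.3, "dy": 0, "dz": 0, "wx": 0, "wy": 0, "wz": 0, "hand": 0},
  {"dx": 0.3, "dy": 0, "dz": 0, "wx": 0, "wy": 0, "wz": 0, "hand": 0},
])

```text
clock: 14.6
eef_pos: [0.5137, 0.0224, 0.0556]
eef_rot: [-3.141, 0.0, 1.58]
ft_force: [-0.8, -1.3, 0.6]
opening: 0.0002
```

Emit:
drive_tool([
  {"dx": 0.1, "dy": 0, "dz": 0, "wx": 0, "wy": 0, "wz": 0, "hand": 0},
  {"dx": 0.2, "dy": 0, "dz": 0, "wx": 0, "wy": 0, "wz": 0, "hand": 0},
  {"dx": 0.2, "dy": 0, "dz": 0, "wx": 0, "wy": 0, "wz": 0, "hand": 0},
])

```text
clock: 14.9
eef_pos: [0.5135, 0.0243, 0.0555]
eef_rot: [-3.141, 0.0, 1.58]
ft_force: [-1.0, -3.5, 1.4]
opening: 0.0007
```

Emit:
drive_tool([
  {"dx": 0.1, "dy": 0, "dz": 0, "wx": 0, "wy": 0, "wz": 0, "hand": 0},
  {"dx": 0.2, "dy": 0, "dz": 0, "wx": 0, "wy": 0, "wz": 0, "hand": 0},
  {"dx": 0.2, "dy": 0, "dz": 0, "wx": 0, "wy": 0, "wz": 0, "hand": 0},
])

```text
clock: 15.2
eef_pos: [0.5136, 0.0265, 0.0555]
eef_rot: [-3.141, -0.0, 1.58]
ft_force: [-1.3, -2.7, 0.2]
opening: 0.0004
```

Emit:
drive_tool([
  {"dx": 0.1, "dy": 0, "dz": 0, "wx": 0, "wy": 0, "wz": 0, "hand": 0},
  {"dx": 0.2, "dy": 0, "dz": 0, "wx": 0, "wy": 0, "wz": 0, "hand": 0},
  {"dx": 0.2, "dy": 0, "dz": 0, "wx": 0, "wy": 0, "wz": 0, "hand": 0},
])

```text
clock: 15.5
eef_pos: [0.5135, 0.0283, 0.0555]
eef_rot: [-3.141, 0.001, 1.58]
ft_force: [-3.3, -4.0, 0.7]
opening: 0.0002
```

Emit:
drive_tool([
  {"dx": 0.05, "dy": 0, "dz": 0, "wx": 0, "wy": 0, "wz": 0, "hand": 0},
  {"dx": 0.1, "dy": 0, "dz": 0, "wx": 0, "wy": 0, "wz": 0, "hand": 0},
  {"dx": 0.1, "dy": 0, "dz": 0, "wx": 0, "wy": 0, "wz": 0, "hand": 0},
])

```text
clock: 15.8
eef_pos: [0.5134, 0.0287, 0.0555]
eef_rot: [-3.141, 0.002, 1.58]
ft_force: [-2.5, -7.4, -0.4]
opening: 0.0003
```

Emit:
drive_tool([
  {"dx": 0.05, "dy": 0, "dz": 0, "wx": 0, "wy": 0, "wz": 0, "hand": 0},
  {"dx": 0.1, "dy": 0, "dz": 0, "wx": 0, "wy": 0, "wz": 0, "hand": 0},
  {"dx": 0.1, "dy": 0, "dz": 0, "wx": 0, "wy": 0, "wz": 0, "hand": 0},
])

```text
clock: 16.1
eef_pos: [0.5134, 0.0291, 0.0555]
eef_rot: [-3.141, 0.003, 1.581]
ft_force: [-3.2, -8.6, 0.8]
opening: 0.0006
```

Emit:
drive_tool([
  {"dx": 0.05, "dy": 0, "dz": 0, "wx": 0, "wy": 0, "wz": 0, "hand": 0},
  {"dx": 0.1, "dy": 0, "dz": 0, "wx": 0, "wy": 0, "wz": 0, "hand": 0},
  {"dx": 0.1, "dy": 0, "dz": 0, "wx": 0, "wy": 0, "wz": 0, "hand": 0},
])

```text
clock: 16.4
eef_pos: [0.5133, 0.0296, 0.0555]
eef_rot: [-3.14, 0.004, 1.581]
ft_force: [-4.1, -10.7, 0.3]
opening: 0.0004
```

Emit:
drive_tool([
  {"dx": 0.05, "dy": 0, "dz": 0, "wx": 0, "wy": 0, "wz": 0, "hand": 0},
  {"dx": 0.1, "dy": 0, "dz": 0, "wx": 0, "wy": 0, "wz": 0, "hand": 0},
  {"dx": 0.1, "dy": 0, "dz": 0, "wx": 0, "wy": 0, "wz": 0, "hand": 0},
])

```text
clock: 16.7
eef_pos: [0.5132, 0.0303, 0.0555]
eef_rot: [-3.14, 0.004, 1.581]
ft_force: [-4.1, -12.7, 0.7]
opening: 0.0005
```

Emit:
drive_tool([
  {"dx": 0.05, "dy": 0, "dz": 0, "wx": 0, "wy": 0, "wz": 0, "hand": 0},
  {"dx": 0.1, "dy": 0, "dz": 0, "wx": 0, "wy": 0, "wz": 0, "hand": 0},
  {"dx": 0.1, "dy": 0, "dz": 0, "wx": 0, "wy": 0, "wz": 0, "hand": 0},
])

```text
clock: 17.0
eef_pos: [0.5132, 0.0311, 0.0556]
eef_rot: [-3.14, 0.004, 1.581]
ft_force: [-3.8, -12.3, 1.2]
opening: 0.0006
```

Emit:
drive_tool([
  {"dx": 0.05, "dy": 0, "dz": 0, "wx": 0, "wy": 0, "wz": 0, "hand": 0},
  {"dx": 0.05, "dy": 0, "dz": 0, "wx": 0, "wy": 0, "wz": 0, "hand": 0},
])

```text
clock: 17.2
eef_pos: [0.5131, 0.0316, 0.0556]
eef_rot: [-3.14, 0.005, 1.581]
ft_force: [-4.5, -12.0, 1.6]
opening: 0.0004
```

Emit:
drive_tool([
  {"dx": 0.05, "dy": 0, "dz": 0, "wx": 0, "wy": 0, "wz": 0, "hand": 0},
  {"dx": 0.05, "dy": 0, "dz": 0, "wx": 0, "wy": 0, "wz": 0, "hand": 0},
])

```text
clock: 17.4
eef_pos: [0.5131, 0.032, 0.0556]
eef_rot: [-3.14, 0.005, 1.581]
ft_force: [-3.7, -13.6, 0.6]
opening: 0.0004
```

Emit:
drive_tool([
  {"dx": 0.05, "dy": 0, "dz": 0, "wx": 0, "wy": 0, "wz": 0, "hand": 0},
  {"dx": 0.05, "dy": 0, "dz": 0, "wx": 0, "wy": 0, "wz": 0, "hand": 0},
])

```text
clock: 17.6
eef_pos: [0.513, 0.0324, 0.0555]
eef_rot: [-3.14, 0.005, 1.581]
ft_force: [-4.1, -13.4, 1.0]
opening: 0.0
```

Emit:
drive_tool([
  {"dx": 0.05, "dy": 0, "dz": 0, "wx": 0, "wy": 0, "wz": 0, "hand": 0},
  {"dx": 0.05, "dy": 0, "dz": 0, "wx": 0, "wy": 0, "wz": 0, "hand": 0},
])

```text
clock: 17.8
eef_pos: [0.513, 0.0328, 0.0555]
eef_rot: [-3.14, 0.005, 1.581]
ft_force: [-4.9, -14.2, 1.7]
opening: 0.0005
```

Emit:
drive_tool([
  {"dx": 0.05, "dy": 0, "dz": 0, "wx": 0, "wy": 0, "wz": 0, "hand": 0},
  {"dx": 0.05, "dy": 0, "dz": 0, "wx": 0, "wy": 0, "wz": 0, "hand": 0},
])

```text
clock: 18.0
eef_pos: [0.5129, 0.0332, 0.0555]
eef_rot: [-3.14, 0.005, 1.581]
ft_force: [-4.9, -14.0, 2.0]
opening: 0.0005
```

Emit:
drive_tool([
  {"dx": 0.05, "dy": 0, "dz": 0, "wx": 0, "wy": 0, "wz": 0, "hand": 0},
  {"dx": 0.05, "dy": 0, "dz": 0, "wx": 0, "wy": 0, "wz": 0, "hand": 0},
])

```text
clock: 18.2
eef_pos: [0.5129, 0.0336, 0.0555]
eef_rot: [-3.139, 0.005, 1.581]
ft_force: [-6.3, -14.6, 1.9]
opening: 0.0003
```

Emit:
drive_tool([
  {"dx": 0.05, "dy": 0, "dz": 0, "wx": 0, "wy": 0, "wz": 0, "hand": 0},
  {"dx": 0.05, "dy": 0, "dz": 0, "wx": 0, "wy": 0, "wz": 0, "hand": 0},
])

```text
clock: 18.4
eef_pos: [0.5129, 0.0341, 0.0555]
eef_rot: [-3.139, 0.005, 1.581]
ft_force: [-6.3, -14.7, 1.9]
opening: 0.0003
```

Emit:
drive_tool([
  {"dx": 0.05, "dy": 0, "dz": 0, "wx": 0, "wy": 0, "wz": 0, "hand": 0},
  {"dx": 0.05, "dy": 0, "dz": 0, "wx": 0, "wy": 0, "wz": 0, "hand": 0},
])

```text
clock: 18.6
eef_pos: [0.5128, 0.0348, 0.0555]
eef_rot: [-3.139, 0.005, 1.581]
ft_force: [-5.7, -12.5, 2.4]
opening: 0.0002
```

Emit:
drive_tool([
  {"dx": 0.05, "dy": 0, "dz": 0, "wx": 0, "wy": 0, "wz": 0, "hand": 0},
  {"dx": 0.05, "dy": 0, "dz": 0, "wx": 0, "wy": 0, "wz": 0, "hand": 0},
])

```text
clock: 18.8
eef_pos: [0.5127, 0.037, 0.0555]
eef_rot: [-3.139, 0.002, 1.58]
ft_force: [-3.9, -5.4, 1.4]
opening: 0.0005
```

Emit:
drive_tool([
  {"dx": 0.05, "dy": 0, "dz": 0, "wx": 0, "wy": 0, "wz": 0, "hand": 0},
  {"dx": 0.05, "dy": 0, "dz": 0, "wx": 0, "wy": 0, "wz": 0, "hand": 0},
])

```text
clock: 19.0
eef_pos: [0.5139, 0.0388, 0.0556]
eef_rot: [3.141, -0.001, 1.579]
ft_force: [-1.0, -1.0, -1.1]
opening: 0.0001
```

Emit:
drive_tool([
  {"dx": 0, "dy": 0, "dz": 0, "wx": 0, "wy": 0, "wz": 0, "hand": 0},
  {"dx": 0, "dy": 0, "dz": 0, "wx": 0, "wy": 0, "wz": 0, "hand": 0},
])

```text
clock: 19.2
eef_pos: [0.5138, 0.0388, 0.0557]
eef_rot: [3.141, -0.0, 1.58]
ft_force: [-1.0, -0.7, 0.9]
opening: 0.0003
```

Emit:
drive_tool([
  {"dx": 0.05, "dy": 0, "dz": 0, "wx": 0, "wy": 0, "wz": 0, "hand": 0},
  {"dx": 0.05, "dy": 0, "dz": 0, "wx": 0, "wy": 0, "wz": 0, "hand": 0},
])

```text
clock: 19.4
eef_pos: [0.5138, 0.039, 0.0557]
eef_rot: [3.141, 0.0, 1.58]
ft_force: [0.3, -1.7, -1.3]
opening: 0.0006
```

The force rose to about 15 N, then dropped suddenly to about 1 N, which fits the latch snapping in. I back off and check that the gate stays shut.

Emit:
drive_tool([
  {"dx": -0.5, "dy": 0, "dz": 0, "wx": 0, "wy": 0, "wz": 0, "hand": 0},
  {"dx": -1.5, "dy": 0, "dz": 0, "wx": 0, "wy": 0, "wz": 0, "hand": 0},
  {"dx": -3, "dy": 0, "dz": 0, "wx": 0, "wy": 0, "wz": 0, "hand": 0},
  {"dx": -5, "dy": 0, "dz": -1, "wx": 0, "wy": 0, "wz": 0, "hand": 0},
  {"dx": -6, "dy": 0, "dz": -4, "wx": 0, "wy": 0, "wz": 0, "hand": 0},
  {"dx": -6, "dy": 0, "dz": -8, "wx": 0, "wy": 0, "wz": 0, "hand": 0},
  {"dx": -8, "dy": 0, "dz": -12, "wx": 0, "wy": 0, "wz": 0, "hand": 0},
  {"dx": -12, "dy": 0, "dz": -14, "wx": 0, "wy": 0, "wz": 0, "hand": 0},
  {"dx": -16, "dy": 0, "dz": -14, "wx": 0, "wy": 0, "wz": 0, "hand": 0},
  {"dx": -20, "dy": 0, "dz": -14, "wx": 0, "wy": 0, "wz": 0, "hand": 0},
  {"dx": -24, "dy": 0, "dz": -14, "wx": 0, "wy": 0, "wz": 0, "hand": 0},
  {"dx": -24, "dy": 0, "dz": -14, "wx": 0, "wy": 0, "wz": 0, "hand": 0},
])

```text
clock: 20.6
eef_pos: [0.515, -0.2065, 0.1957]
eef_rot: [3.141, 0.002, 1.574]
ft_force: [-1.1, 1.3, 1.0]
opening: 0.0007
```

```bash
python3 - <<'E'
from h import *
import pickle
ds=robot.get_image('scene');d=robot.get_image('top');P=pts(d)
save('full_top.png',d['pixels'])
save('fin.png',np.hstack([cv2.resize(x,(400,400),interpolation=cv2.INTER_CUBIC) for x in(ds['pixels'][150:300,205:345],d['pixels'][105:215,145:255])]))
r=P[100:220,140:262].reshape(-1,3)
m=(r[:,2]>.086)&(r[:,2]<.1)&(r[:,1]<.068)&(r[:,0]<.665)&(r[:,0]>.53)
q=(r[m][:,:2]*1000).astype(np.float32);l=cv2.fitLine(q,2,0,1,.01).ravel();print('gate',m.sum(),l,'angle',np.arctan(l[1]/l[0]))
p=P[120:185,162:215].reshape(-1,3);m=(p[:,2]>.083)&(p[:,2]<.1)&(p[:,0]>.54)&(p[:,0]<.63)&(p[:,1]>.08)&(p[:,1]<.21)
print('mod',m.sum(),p[m][:,2].mean(),cv2.minAreaRect((p[m][:,:2]*1000).astype(np.float32)))
# other things before/after
a=pickle.load(open('top.pkl','rb'))['pixels'].astype(int);df=abs(a-d['pixels']).max(2)>50;save('diff.png',(np.repeat(df[...,None],3,2)*255).astype(np.uint8))
E
```

```text
gate 119 [9.9943370e-01 3.3648945e-02 5.9503174e+02 5.5198879e+01] angle 0.033655297
mod 481 0.0888593609069127 ((584.616943359375, 147.37464904785156), (45.12601852416992, 99.4891128540039), 0.312370628118515)
```

View pics/fin.png

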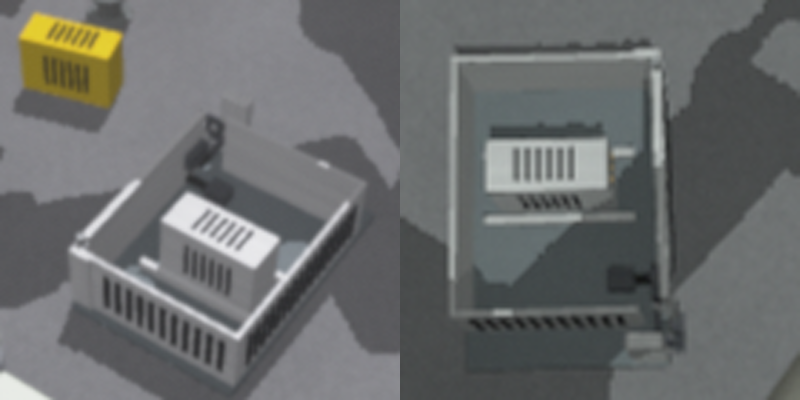

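View pics/full_top.png

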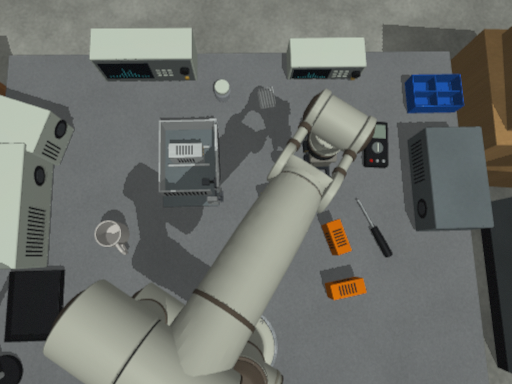

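```bash
python3 -c "
from h import *
s=robot.state();print(s['clock'],s['ft_force']);print(robot.close_job())"
```

```text
20.7 [-0.51874356 -0.24157417  0.03823472]
the job is handed in; nothing more can be done
None
```

I moved the narrow white module into the bay, released it upright between the ribs, pushed the gate shut until it latched, and handed the job in at 20.7 s.

- **Module:** it measured 44 × 100 × 80 mm in the top view. In the last picture it stands at (0.585, 0.147) m, within about 2 mm of the middle between the ribs as I measured them. Its top is at about 89 mm, which means it sits on the bay floor.
- **Gate:** the push force read about 15 N along the push (about 16 N in total) at the highest, then dropped suddenly to about 1 N. After I backed off, the gate stayed shut by itself for over a second at about 0.03 rad. Unlatched, it would have sprung back to 0.11 rad or more.
- **Other things on the bench:** nothing looks moved in the last pictures. The arm hid some items from the top camera, and I made a before/after difference picture but did not look at it. The arm ended clear of everything, with wrist force near zero.
- **Refused moves:** three move calls were refused for leaving out values in their rows. They moved nothing and cost no time.

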